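# Clamp the glued model hall in the sprung glue clamp

### The arm

A 6-joint arm with a two-finger parallel gripper is mounted at the origin on the work surface. World frame = base frame: x ahead of the robot, y to its left, z up, the work surface at z = 0. Lengths are in m, angles in rad, forces in N, time in s.
With the tool pointing down it reaches from about 0.25 to 0.8 m from the base axis. Payload 8.5 kg.
Tool frame: the origin (TCP) lies midway between the tips of the shut fingers; the grasp point (between the pads) lies 19 mm behind it; x points along the fingers, y is the direction in which the jaws open and shut, and the axes are right-handed (so a half turn about x gives the same grasp; the last joint's range is limited). The gripper opens to 85 mm and grips with 20 to 120 N. Pads are 22 mm wide; open, the fingers measure 114 mm over their backs; the gripper's body (76 mm by 85 mm) begins 54 mm behind the grasp point. The pads swing forward as they close: fully open they stand 13 mm farther back than shut.
Start: joints at [1.24, 0.238, -0.013, 1.319, 0, 1.571], TCP at [0.171, 0.496, 0.231] pointing down, gripper open.
Joint ranges: [-2.66, 2.66], [-1.03, 1.9], [-1.14, 1.46], [-1.82, 2.27], [-1.45, 1.34], [-3.14, 3.14]. Speed limits (rad/s): [2.22, 2.22, 2.79, 3.14, 3.14, 3.14].

### API

Orientations are given as [roll, pitch, yaw] about the fixed x, y, z axes, in that order (R = Rz(yaw) Ry(pitch) Rx(roll)).
In Python, from station import ctrl gives the robot as it stands.
- The arm moves only by the tool send_rows, never from a script. Its argument "plan" is one flat list of numbers, 7 for each row, row after row: the shift along the world's x, y, z in mm, then the turn, a rotation vector about the world's x, y, z in rad, then the closure in counts, from 0 (fully open) to 255 (shut). In form: [tx, ty, tz, ax, ay, az, claw, tx, ty, tz, ax, ay, az, claw, ...]. A call has 1 to 20 rows; each row is the pose to reach, as a shift and turn from the pose measured when the call began; what a row does not reach only later rows make up. A row lasts 1/10 s, in which the tool goes at most 50 mm and 8.59 degrees, less where a joint would pass 70% of its speed; a pose out of reach is approached as far as the arm can. A call with a gripper value outside its range is refused whole. The fingers move at their own pace and stop on an object; the grip force is fixed at half the most. Time passes only in rows, so rows that repeat a pose let the fingers close. It gives the time, the measured TCP pose, the force and the opening at its end, in the units of the state.
- ctrl.read_state(): the state, without advancing time (a new reading comes with each control period).
- ctrl.get_image(name): name is "scene" or "top"; returns the picture (480x640x3 uint8, blue, green, red); there is no depth.
- ctrl.camera_model(name): a dict with "fx", "fy", "cx", "cy" (pixels), "position" and "attitude" of the camera in the world. Camera axes: x right, y down, z forward; pixel columns grow to the right and rows downward; lengths in m; the calibration is good to about 2 mm. A picture is of the moment at which its call begins. camera_model takes no time and is no camera call.
- ctrl.job_done(): hands the job in, once; it reports no verdict.
Trained networks look in the newest picture that a camera, given by its name, has taken for a name from the list of things; names that differ only in an ending like _2 or _b are one class to them, and where a whole thing is asked for, a point or a joint stands for the part that bears it (a point fixed in the world has none). Each returns a list of dicts, best first, with "conf" (0 to 1); they miss things now and then, are a little off and sometimes report something else, mostly with a low value. They report only what shows in the picture. A call takes as long as a camera call.
- ctrl.look_for(camera, label): "at" ([x, y, z] in m, in world coordinates, good to about 4 mm: the middle of the surface that is visible of it).
- ctrl.mark_of(camera, label): "at" ([x, y, z] in m, in world coordinates, good to about 4 mm: a listed point, or the origin of a listed thing).
The state is a dict: "time": time; "qpos": joint angles; "qd": joint speeds; "joint_efforts": joint torques, N m; "ee_pos": TCP position; "eef_rot": TCP orientation; "ft_force": force on the tool from outside, world axes, zero at the start; "wrist_torque": the same for the moment, N m; "finger_gap": opening from 0.0 (shut) to 1.0 (fully open).
Only numpy, scipy, OpenCV 4.12 (cv2) and the standard library are available. Lean on these libraries where they do the work, as an engineer would, in place of code of your own. Each camera call takes 0.05 s, during which the arm holds its last target.

### The job

The end walls of the model hall with the pitched roof have just been glued: put the hall into the sprung glue clamp, upright and flat on its bed with its length along the clamp, so that the two jaws press its end walls together (the hall itself can push the sprung jaw back to make room). Keep hold of the hall until the sprung jaw has closed it up against the low fixed jaw; only then let go. Leave the flat-roofed block, the glue bottle and the little tree where they are.

Things in the scene. Friction and masses are not known exactly. Their poses are not given: they have to be found in the camera images.
- hall: The model hall: rigid white building, grey 45-degree pitched roof, plywood end walls; 110 mm long (x), 44 mm wide (y), side walls vertical to 42 mm, ridge at 64 mm, 0.1 to 0.2 kg. Origin: centre of its underside, z up. Both ends alike: either way round will do. Starts upright on the desk; place and yaw vary, and it may swap places with the flat-roofed block.
- clamp: Glue clamp fixed to the desk, place and yaw vary. Grey bed 210 mm (x) by 70 mm (y), flat top 18 mm above the desk. Origin: centre of its underside; +x points from fixed jaw (inner face x = -80 mm) to sprung jaw (face x = 0 at rest: gap 80 mm, 30 mm too short for the hall). Post at x 78 to 98 mm, 83 mm above the desk; spring barrel and rod behind it. Long sides clear.
- fixed_jaw: The low fixed jaw: aluminium block 25 mm long (clamp x), 50 mm wide, its top 25 mm above the bed (43 mm above the desk). Origin: on its inner face (x = -80 mm of the clamp), mid-width, at bed height; axes as the clamp's.
- sprung_jaw (a joint): Travel of the sprung jaw along the clamp's +x, in m: 0 at rest (gap 80 mm), at most 0.055 (gap 135 mm). A spring always drives it back towards the fixed jaw: 3 N at 0, 6 N at 0.030, 8.5 N at 0.055. It reads 0.030 when the hall is held lengthwise between both jaws.
- sprung_face (a point): Point on the sprung jaw's flat inner face, mid-width, 30 mm above the bed; moves with the jaw. The jaw is an aluminium block 15 mm thick, 50 mm wide, its top 60 mm above the bed, 35 mm higher than the fixed jaw: a hall carried with its underside just above the fixed jaw still meets the sprung jaw with its end wall.
- seat (a point): Fixed point on the bed's top, at clamp x = -25 mm, y = 0: where the centre of the hall's underside comes when it is clamped. Axes as the clamp's.
- flat_block: Bystander: white flat-roofed model building 100 x 46 mm, 50 mm high, with a small 8 mm box on its roof. Origin: centre of its underside. Must be left alone.
- glue: Bystander: upright white glue bottle, 48 mm diameter, 120 mm high, tapering to a grey nozzle. Origin: centre of its underside. Must be left alone.
- tree: Bystander: model fir tree on a round wooden foot 44 mm across, 93 mm high. Origin: centre of its underside. Must be left alone.

How it is judged:
By the outcome, as a careful person would: the job done as asked, in the order asked, and still so for the second after the job is handed in, with the robot touching nothing.
It also fails if it takes over 42 s, if anything falls off the work surface, if the arm or the gripper's body presses on something with over 40 N, if the wrist force passes 120 N, or if a joint passes its speed limit or range.

## Working session

There is one attempt and no reset: what is moved stays moved. The work goes in short steps, Python scripts to look and compute and a tool call to move; the robot and the scene stay as the last step left them, time stands still between calls to the robot, and variables do not carry over. Pictures are saved under pics/ and viewed, and the job is handed in when it is done.

Besides the shell and the picture viewer there is one more tool, called after "Emit:" as a command line: name --argument value ..., lists and objects as JSON in quotes. send_rows: Moves the arm, as the interface text tells. Its arguments: {"type":"object","properties":{"plan":{"type":"array"}},"required":["plan"]}

```bash
ls; mkdir -p pics; python3 - <<'E'
from station import ctrl
import cv2,numpy as np
np.set_printoptions(precision=4,suppress=True)
s=ctrl.read_state()
for k,v in s.items(): print(k,v)
for n in("scene","top"):
    cv2.imwrite(f"pics/{n}0.png",ctrl.get_image(n)); print(n,ctrl.camera_model(n))
for n in("scene","top"):
    for l in("hall","clamp","fixed_jaw","sprung_face","seat","flat_block","glue","tree"):
        r=ctrl.mark_of(n,l); print(n,l,[(np.round(d['at'],4).tolist(),round(d['conf'],2)) for d in r[:2]])
print(ctrl.read_state()['time'])
E
```

```text
pics
time 0.0
qpos [ 1.24    0.2388 -0.0143  1.3192 -0.      1.5708]
qd [ 0.0008  0.0005 -0.0009  0.0004  0.0003  0.001 ]
joint_efforts [  0.0013 -53.8781  34.6438   0.0185   0.0001   0.    ]
ee_pos [0.1704 0.4961 0.2307]
eef_rot [-1.5687  1.5693 -1.8995]
ft_force [ 0.0863 -0.4453  0.6183]
wrist_torque [-0.0021  0.0138  0.0014]
finger_gap 1.0000770221930597
scene {'fx': 435.43874860014967, 'fy': 435.43874860014967, 'cx': 316.0022029661644, 'cy': 236.59095514165503, 'position': array([1.2289, 0.0397, 0.5407]), 'attitude': array([-2.2424, -0.0113,  1.7192])}
top {'fx': 523.0800166648977, 'fy': 523.0800166648977, 'cx': 319.05506830270804, 'cy': 243.48617310960904, 'position': array([ 0.3925, -0.0604,  1.2011]), 'attitude': array([-2.9694, -0.0204, -1.5612])}
scene hall [([0.4867, -0.3307, 0.0018], 0.67)]
scene clamp [([0.5098, 0.2184, 0.0054], 0.74)]
scene fixed_jaw [([0.5853, 0.2139, 0.0172], 0.66)]
scene sprung_face [([0.508, 0.2134, 0.0486], 0.78), ([0.7261, -0.0491, -0.0007], 0.44)]
scene seat []
scene flat_block []
scene glue [([0.7242, -0.0492, -0.0002], 0.84), ([0.7403, -0.2672, -0.0018], 0.35)]
scene tree [([0.7415, -0.2681, 0.0013], 0.94), ([0.4924, -0.3296, 0.0001], 0.38)]
top hall []
top clamp [([0.5073, 0.2141, -0.0044], 0.88)]
top fixed_jaw [([0.5874, 0.2137, 0.0186], 0.59)]
top sprung_face [([0.5099, 0.2153, 0.0467], 0.78)]
top seat [([0.5339, 0.2175, 0.0157], 0.76)]
top flat_block [([0.4525, -0.1159, 0.0013], 0.64)]
top glue [([0.7235, -0.045, -0.0002], 0.85)]
top tree [([0.7407, -0.2684, -0.0017], 0.59)]
0.9
```

View pics/scene0.png

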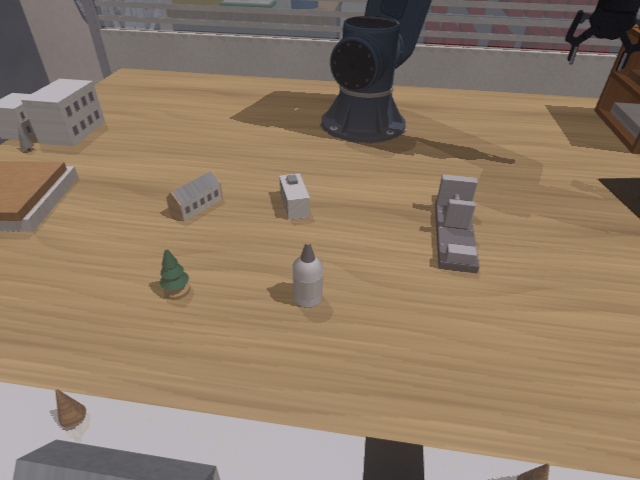

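View pics/top0.png

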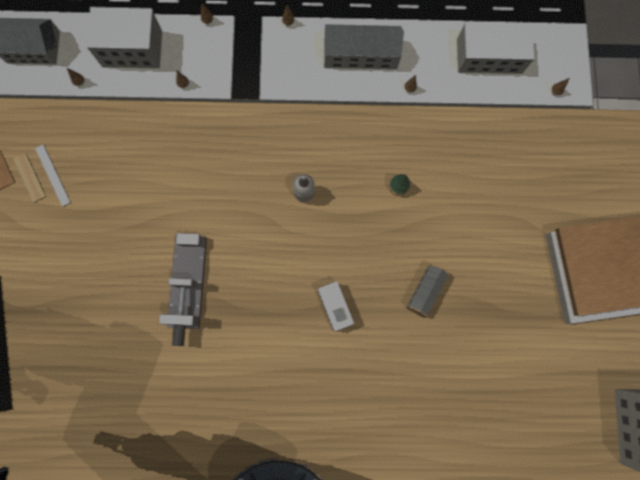

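The scene picture shows the hall near (195,195), the flat block at (295,195), the clamp at (457,225), the glue at (307,275) and the tree at (173,272). In the top picture the hall is near (428,290) and the clamp near (187,285). Next I fit the outlines of the hall and the clamp to get their yaw.

```bash
cat > h.py <<'E'
from station import ctrl
import cv2,numpy as np
from scipy.spatial.transform import Rotation as R
np.set_printoptions(precision=4,suppress=True)
def proj(n,P):
    c=ctrl.camera_model(n); Rc=R.from_euler('xyz',c['attitude']).as_matrix()
    p=(np.atleast_2d(P)-c['position'])@Rc
    return np.c_[c['fx']*p[:,0]/p[:,2]+c['cx'],c['fy']*p[:,1]/p[:,2]+c['cy']]
def ray(n,uv,z):
    c=ctrl.camera_model(n); Rc=R.from_euler('xyz',c['attitude']).as_matrix()
    d=Rc@np.array([(uv[0]-c['cx'])/c['fx'],(uv[1]-c['cy'])/c['fy'],1]); p=c['position']
    return p+d*(z-p[2])/d[2]
def pose(x,y,yaw,P,z=0):
    P=np.array(P,float); c,s=np.cos(yaw),np.sin(yaw)
    return np.c_[x+c*P[:,0]-s*P[:,1],y+s*P[:,0]+c*P[:,1],P[:,2]+z]
def box(x0,x1,y0,y1,z0,z1):
    P=[(x,y,z) for x in(x0,x1) for y in(y0,y1) for z in(z0,z1)]
    E=[(0,1),(0,2),(0,4),(3,1),(3,2),(3,7),(5,1),(5,4),(5,7),(6,2),(6,4),(6,7)]
    return P,E
l,w=.055,.022
HP=[(sx*l,y,z) for sx in(-1,1) for y,z in((-w,0),(-w,.042),(0,.064),(w,.042),(w,0))]
HE=[(i,i+1) for i in range(4)]+[(i+5,i+6) for i in range(4)]+[(i,i+5) for i in range(5)]+[(0,4),(5,9)]
def draw(img,n,P,E,cen,sc,col,off):
    uv=(proj(n,P)-off)*sc
    for a,b in E: cv2.line(img,tuple(np.int32(uv[a])),tuple(np.int32(uv[b])),col,1,cv2.LINE_AA)
def crop(im,cu,cv_,h,sc):
    off=np.array([cu-h,cv_-h*.75]).astype(int)
    off=np.maximum(off,0)
    c=im[off[1]:off[1]+int(1.5*h),off[0]:off[0]+2*h]
    return cv2.resize(c,None,fx=sc,fy=sc,interpolation=cv2.INTER_CUBIC),off-0.5+0.5/sc+0.0
E
python3 - <<'E'
from h import *
top=cv2.imread("pics/top0.png"); sc=cv2.imread("pics/scene0.png")
hsv=cv2.cvtColor(top,cv2.COLOR_BGR2HSV)
# hall mask: low saturation
for name,(a,b,c,d) in dict(hall=(400,250,460,330),clamp=(150,225,215,350)).items():
    m=(hsv[b:d,a:c,1]<70).astype(np.uint8)*255
    cn=max(cv2.findContours(m,0,2)[0],key=cv2.contourArea)
    r=cv2.minAreaRect(cn+np.array([a,b])); print(name,r,cv2.boxPoints(r).tolist())
rows=[]
for n,im,u,v in(("top",top,428,290),("scene",sc,195,195),("top",top,187,290),("scene",sc,457,222)):
    o,off=crop(im,u,v,62 if u in(187,457) else 48,1); 
    rows.append(cv2.resize(o,(400,300),interpolation=cv2.INTER_CUBIC))
cv2.imwrite("pics/z.png",np.vstack([np.hstack(rows[:2]),np.hstack(rows[2:])]))
E
```

```text
hall ((428.21160888671875, 289.1700134277344), (22.535306930541992, 48.51301574707031), 27.474430084228516) [[407.0239562988281, 305.492431640625], [429.4055480957031, 262.45086669921875], [449.3992614746094, 272.84759521484375], [427.0176696777344, 315.88916015625]]
clamp ((181.73448181152344, 288.6862487792969), (40.94142532348633, 113.52317810058594), 4.763641834259033) [[156.62069702148438, 343.5517578125], [166.04827880859375, 230.4207305908203], [206.8482666015625, 233.82073974609375], [197.42068481445312, 346.9517822265625]]
```

View pics/z.png

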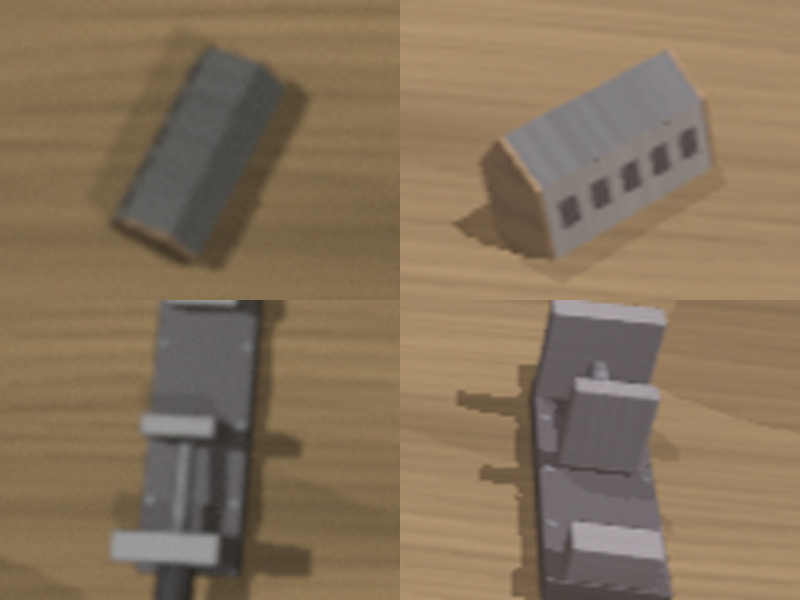

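```bash
cat >> h.py <<'E'
def refine(im,n_pts):
    return None
E
python3 - <<'E'
from h import *
from scipy.optimize import least_squares
top=cv2.imread("pics/top0.png"); sc=cv2.imread("pics/scene0.png")
# hall idx: -x end 0..4, +x end 5..9 ; y=-w first
s=400/96
T=lambda u,v:(380+u/s-.5+.5/s,254+v/s-.5+.5/s)
S=lambda u,v:(147+u/s-.5+.5/s,159+v/s-.5+.5/s)
# yaw ~ -27deg: hall -y side => world right in top image (-y) 
obsT={3:T(118,215),1:T(192,262),6:T(283,82),8:T(212,48)}
# scene: camera at x=1.2 looking -x; image right=+y. near-left end = +x end
obsS={7:S(500,140),2:S(668,52),3:S(706,98),8:S(543,192),9:S(552,258),4:S(712,165),6:S(484,160)}
def res(p,which):
    W=pose(p[0],p[1],p[2],HP); r=[]
    for n,o in(("top",obsT),("scene",obsS)):
        if n in which:
            uv=proj(n,W); r+=[uv[k]-np.array(v) for k,v in o.items()]
    return np.ravel(r)
best=[]
for wh in(("top",),("scene",),("top","scene")):
    q=least_squares(res,[.487,-.3307,-.5],args=(wh,),loss='soft_l1'); print(wh,q.x,np.degrees(q.x[2]),np.abs(q.fun).max(),q.cost)
    if len(wh)==2: h=q.x; print(res(h,wh).reshape(-1,2))
np.save("hall.npy",h)
rows=[]
for n,im,u,v in(("top",top,428,290),("scene",sc,195,195)):
    o,off=crop(im,u,v,48,s); o=cv2.resize(o,(400,300)); draw(o,n,pose(*h,HP),HE,None,s,(0,0,255),off); rows.append(o)
s2=400/140
x,y,yaw=.508,.2155,np.pi+0.03
for n,im,u,v in(("top",top,187,290),("scene",sc,457,222)):
    o,off=crop(im,u,v,70,s2); o=cv2.resize(o,(400,300))
    for b,col in((box(-.105,.105,-.035,.035,0,.018),(0,0,255)),(box(-.105,-.08,-.025,.025,.018,.043),(0,255,0)),(box(0,.015,-.025,.025,.018,.078),(255,0,0)),(box(.078,.098,-.025,.025,.018,.083),(0,255,255))):
        draw(o,n,pose(x,y,yaw,b[0]),b[1],None,s2,col,off)
    rows.append(o)
cv2.imwrite("pics/z2.png",np.vstack([np.hstack(rows[:2]),np.hstack(rows[2:])]))
E
```

```text
('top',) [ 0.4928 -0.3256 -0.5048] -28.921359205714122 1.4547541224064275 1.6010044335850615
('scene',) [ 0.4582 -0.1269 -0.5957] -34.13104969566199 3.116942605054703 8.517207672342751
('top', 'scene') [ 0.4646 -0.13   -0.5721] -32.7801789202515 90.7550169544391 408.95952034399005
[[-89.7809  11.8751]
 [-90.755   11.7522]
 [-85.628   13.0545]
 [-85.2084  10.3421]
 [  1.309    0.6185]
 [ -2.0679   1.2509]
 [ -3.6381   2.572 ]
 [ -0.7971   1.3614]
 [ -2.034    2.2479]
 [ -5.1957   2.6683]
 [ -1.6388   0.9223]]
```

View pics/z2.png

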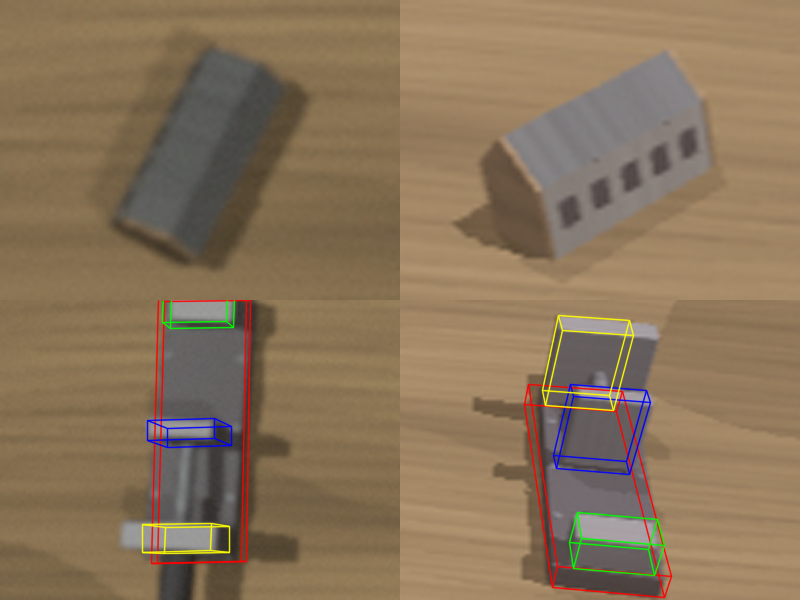

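```bash
python3 - <<'E'
from h import *
for P in([.49,-.328,0],[.4525,-.116,0],[.724,-.048,0],[.741,-.268,0],[.586,.214,.018],[.458,-.127,0]):
    print(P,proj("top",P),proj("scene",P))
E
```

```text
[0.49, -0.328, 0] [[424.9683 292.6241]] [[196.4691 205.5966]]
[0.4525, -0.116, 0] [[332.907  308.0258]] [[295.3155 205.0328]]
[0.724, -0.048, 0] [[304.8159 192.4426]] [[305.2156 298.2064]]
[0.741, -0.268, 0] [[397.2473 186.8968]] [[177.2774 290.4946]]
[0.586, 0.214, 0.018] [[189.0443 247.2102]] [[457.473  253.8586]]
[0.458, -0.127, 0] [[337.7284 305.6557]] [[289.9025 205.9688]]
```

```bash
python3 - <<'E'
from h import *
top=cv2.imread("pics/top0.png"); sc=cv2.imread("pics/scene0.png")
o=[]
for im,u,v in((top,187,290),(sc,457,222)):
    c,off=crop(im,u,v,66,1); print(off,c.shape); o.append(cv2.resize(c[:, 24:108] ,None,fx=4.75,fy=4.75,interpolation=cv2.INTER_CUBIC))
i=np.hstack(o)
i=cv2.convertScaleAbs(i,alpha=1.5,beta=10)
print(i.shape); cv2.imwrite("pics/z3.png",i)
E
```

```text
[121. 240.] (99, 132, 3)
[391. 172.] (99, 132, 3)
(470, 798, 3)
```

View pics/z3.png

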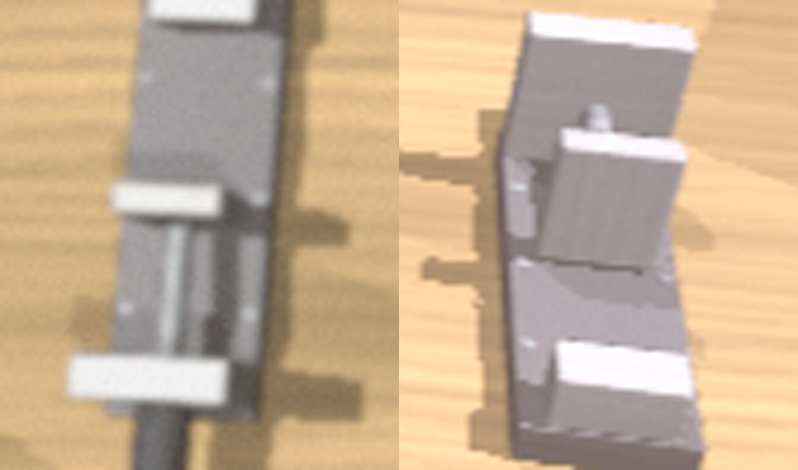

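```bash
python3 - <<'E'
from h import *
from scipy.optimize import least_squares
top=cv2.imread("pics/top0.png"); sc=cv2.imread("pics/scene0.png")
k=4.75
f=lambda o,u,v:np.array([o[0]+(u+.5)/k-.5,o[1]+(v+.5)/k-.5])
T=lambda u,v:f((145,240),u,v); S=lambda u,v:f((415,172),u-399,v)
ct=[((-.08,-.025,.043),T(148,20)),((-.08,.025,.043),T(254,24)),((0,-.025,.078),T(117,184)),((0,.025,.078),T(222,186)),((.015,-.025,.078),T(115,211)),((.015,.025,.078),T(220,215)),
((.078,-.035,.083),T(73,356)),((.078,.035,.083),T(230,361)),((.098,.035,.083),T(225,404)),((.098,-.035,.083),T(68,395))]
cs=[((.098,.035,.083),S(531,13)),((.098,-.035,.083),S(694,30)),((0,.025,.078),S(560,152)),((0,-.025,.078),S(685,160)),((0,.025,.018),S(540,257)),((0,-.025,.018),S(660,268)),
((-.08,.025,.043),S(560,342)),((-.08,-.025,.043),S(688,352)),((-.105,.025,.043),S(557,378)),((-.105,-.025,.043),S(692,396)),((-.105,.035,.018),S(514,430)),((-.105,-.035,.018),S(700,452))]
s=400/96
HT=lambda u,v:(380+u/s-.5+.5/s,254+v/s-.5+.5/s)
HS=lambda u,v:(147+(u-400)/s-.5+.5/s,159+v/s-.5+.5/s)
oT={3:HT(118,215),1:HT(192,262),6:HT(283,82),8:HT(212,48)}
oS={7:HS(500,140),2:HS(668,52),3:HS(706,98),8:HS(543,192),9:HS(552,258),4:HS(712,165),6:HS(484,160)}
# check orientation in scene: right side wall is which? try both labelings
def alt(o,m): return {m[k]:v for k,v in o.items()}
m={0:4,4:0,1:3,3:1,2:2,5:9,9:5,6:8,8:6,7:7}
def fit(a,b,x0,nm):
    for w in("top","scene","both"):
        def res(p):
            r=[]
            for n,o in(("top",a),("scene",b)):
                if w in(n,"both"): r+=list((proj(n,pose(*p,[q[0] for q in o]))-np.array([q[1] for q in o])).ravel())
            return np.array(r)
        q=least_squares(res,x0,loss='soft_l1'); print(nm,w,q.x,np.degrees(q.x[2]),'rms',np.sqrt(np.mean(q.fun**2)),'max',np.abs(q.fun).max())
    print(q.fun.reshape(-1,2).round(1).tolist())
    return q.x
hl=lambda o:[(HP[k],v) for k,v in o.items()]
h=fit(hl(oT),hl(oS),[.49,-.328,-.5],'hall')
c=fit(ct,cs,[.508,.2155,np.pi],'clamp')
np.save("hall.npy",h);np.save("clamp.npy",c)
print('seat',pose(*c,[(-.025,0,.018)]))
rows=[]
for n,im,u,v in(("top",top,428,290),("scene",sc,195,195)):
    o,off=crop(im,u,v,48,s); o=cv2.resize(o,(400,300)); draw(o,n,pose(*h,HP),HE,None,s,(0,0,255),off); rows.append(o)
s2=400/140
for n,im,u,v in(("top",top,187,290),("scene",sc,457,222)):
    o,off=crop(im,u,v,70,s2); o=cv2.resize(o,(400,300))
    for b,col in((box(-.105,.105,-.035,.035,0,.018),(0,0,255)),(box(-.105,-.08,-.025,.025,.018,.043),(0,255,0)),(box(0,.015,-.025,.025,.018,.078),(255,0,0)),(box(.078,.098,-.035,.035,.018,.083),(0,255,255))):
        draw(o,n,pose(*c,b[0]),b[1],None,s2,col,off)
    rows.append(o)
cv2.imwrite("pics/z4.png",np.vstack([np.hstack(rows[:2]),np.hstack(rows[2:])]))
E
```

```text
hall top [ 0.4928 -0.3256 -0.5048] -28.921361615320155 rms 0.730484874710855 max 1.4547541951991434
hall scene [ 0.4909 -0.3271 -0.4793] -27.463677747444642 rms 0.6260637921292294 max 1.1530974505276674
hall both [ 0.492  -0.3261 -0.4936] -28.28178672531237 rms 0.7584864476876495 max 1.972576259563084
[[0.3, 2.0], [0.2, 0.4], [0.5, 0.2], [0.0, -1.1], [0.1, -0.1], [0.9, -0.7], [0.2, 0.2], [-1.0, 0.3], [0.6, 1.3], [1.1, 0.3], [-0.8, 0.6]]
clamp top [0.509  0.2155 3.1111] 178.25139149308228 rms 0.47915177009187665 max 0.9439543344486481
clamp scene [0.5089 0.2183 3.1   ] 177.61561138821602 rms 0.9683825553502725 max 2.575372391781798
clamp both [0.5091 0.2167 3.1118] 178.29310333892295 rms 0.9313621488453484 max 2.474560836767921
[[-0.5, -0.3], [-0.4, -0.2], [-1.3, -0.9], [-0.0, -0.3], [-1.5, 0.4], [-0.2, 0.6], [-0.7, -0.7], [-0.5, -0.4], [-0.2, 0.1], [-0.6, 0.7], [-1.5, -0.3], [-1.0, -0.5], [-0.5, -1.1], [0.3, 0.1], [-2.3, 1.8], [-1.7, 2.5], [-1.9, -0.8], [-0.4, 0.5], [-0.5, 0.4], [0.3, 0.2], [0.2, -0.7], [1.0, -0.4]]
seat [[0.5341 0.216  0.018 ]]
```

View pics/z4.png

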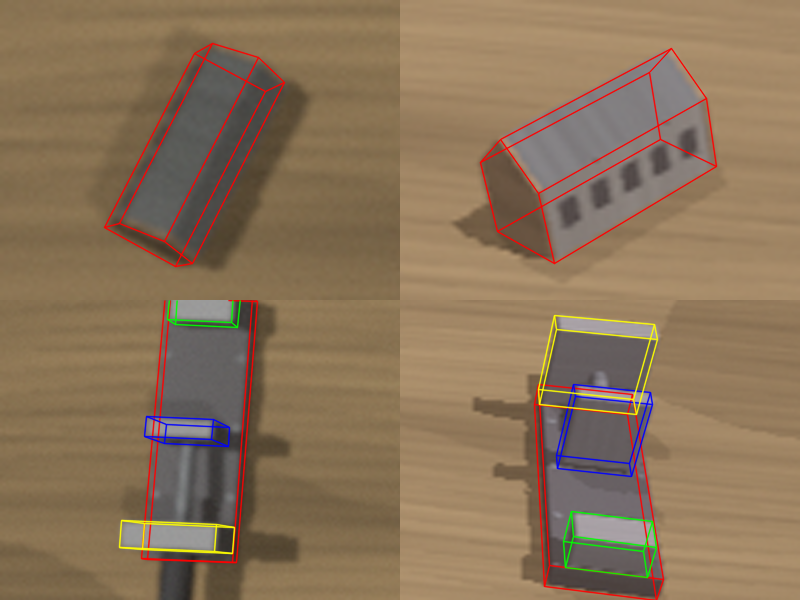

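The overlays fit within about 1–2 px. The hall is at (0.492, -0.326) with yaw -28.3°, and the clamp is at (0.509, 0.2165) with yaw 178.3°. Next are the numbers for the approach.

```bash
cat > st.py <<'E'
from h import *
def st():
    s=ctrl.read_state(); Rt=R.from_euler('xyz',s['eef_rot']); M=Rt.as_matrix()
    print('t',s['time'],'pos',s['ee_pos'],'tool x',M[:,0],'tool y',M[:,1],'yhead',np.degrees(np.arctan2(M[1,1],M[0,1])),'F',s['ft_force'],'gap',s['finger_gap'],'q',np.array(s['qpos']))
    return s,Rt
def to(pos,head,Rt,p):  # target: x down, y at heading
    c,s_=np.cos(head),np.sin(head); x=np.array([0,0,-1.]);y=np.array([c,s_,0]);T=np.stack([x,y,np.cross(x,y)],1)
    rv=(R.from_matrix(T)*Rt.inv()).as_rotvec(); print('shift mm',(np.array(pos)-p)*1000,'rotvec',rv,'deg',np.degrees(np.linalg.norm(rv)))
E
python3 - <<'E'
from st import *
s,Rt=st(); h=np.load('hall.npy')
for k in(90,-90): to([h[0],h[1],.20],h[2]+np.radians(k),Rt,s['ee_pos'])
E
```

```text
t 0.9 pos [0.1705 0.4965 0.2313] tool x [-0.     -0.0001 -1.    ] tool y [ 0.3248  0.9458 -0.0001] yhead 71.04756406579476 F [-0.6845  0.1565 -0.7225] gap 0.9995026850277975 q [ 1.24    0.2382 -0.0135  1.3192  0.      1.5708]
shift mm [ 321.5221 -822.6026  -31.2887] rotvec [ 0.0001 -0.0001 -0.1628] deg 9.329352320144576
shift mm [ 321.5221 -822.6026  -31.2887] rotvec [0.0001 0.0001 2.9788] deg 170.67064926583686
```

Emit:
send_rows --plan '[321.5, -822.5, -51, 0, 0, -0.163, 0, 321.5, -822.5, -51, 0, 0, -0.163, 0, 321.5, -822.5, -51, 0, 0, -0.163, 0, 321.5, -822.5, -51, 0, 0, -0.163, 0, 321.5, -822.5, -51, 0, 0, -0.163, 0, 321.5, -822.5, -51, 0, 0, -0.163, 0, 321.5, -822.5, -51, 0, 0, -0.163, 0, 321.5, -822.5, -51, 0, 0, -0.163, 0, 321.5, -822.5, -51, 0, 0, -0.163, 0, 321.5, -822.5, -51, 0, 0, -0.163, 0, 321.5, -822.5, -51, 0, 0, -0.163, 0, 321.5, -822.5, -51, 0, 0, -0.163, 0, 321.5, -822.5, -51, 0, 0, -0.163, 0, 321.5, -822.5, -51, 0, 0, -0.163, 0, 321.5, -822.5, -51, 0, 0, -0.163, 0, 321.5, -822.5, -51, 0, 0, -0.163, 0, 321.5, -822.5, -51, 0, 0, -0.163, 0, 321.5, -822.5, -51, 0, 0, -0.163, 0, 321.5, -822.5, -51, 0, 0, -0.163, 0, 321.5, -822.5, -51, 0, 0, -0.163, 0]'

```text
time: 2.9
ee_pos: [0.4917, -0.3264, 0.1795]
eef_rot: [2.974, 1.569, 2.479]
ft_force: [-0.3, 0.6, 0.5]
finger_gap: 0.999
```

```bash
python3 - <<'E'
from st import *
s,Rt=st(); h=np.load('hall.npy')
to([h[0],h[1],.012],h[2]+np.radians(90),Rt,s['ee_pos'])
a=[];p=s['ee_pos']
s4=400/100
for n,P in(("top",p),("scene",p)):
    im=ctrl.get_image(n); u=proj(n,[h[0],h[1],.06])[0]; o,off=crop(im,u[0],u[1]-(30 if n=="scene" else 0),50,s4); o=cv2.resize(o,(400,300)); draw(o,n,pose(*h,HP),HE,None,s4,(0,0,255),off);a.append(o)
cv2.imwrite("pics/a1.png",np.hstack(a))
E
```

```text
t 2.9 pos [ 0.4917 -0.3264  0.1795] tool x [-0.0011  0.0009 -1.    ] tool y [0.4751 0.8799 0.0002] yhead 61.63542278749928 F [-0.2654  0.6025  0.4955] gap 0.9986590770782917 q [-0.5861  0.371   0.0444  1.2457  0.0001 -0.091 ]
shift mm [   0.3302    0.2787 -167.5448] rotvec [-0.0009 -0.0011  0.0014] deg 0.11724867318481574
```

View pics/a1.png

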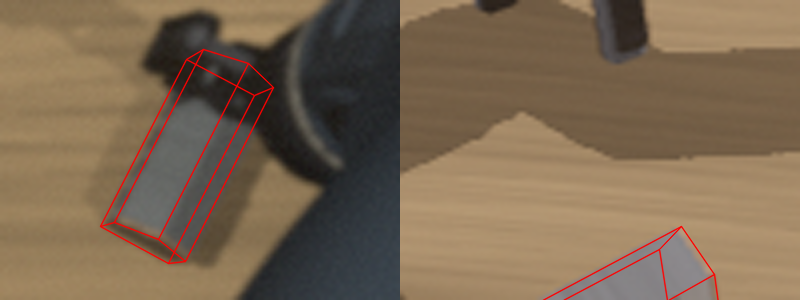

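Emit:
send_rows --plan '[0, 0, -50, 0, 0, 0, 0, 0, 0, -100, 0, 0, 0, 0, 0, 0, -140, 0, 0, 0, 0, 0, 0, -165, 0, 0, 0, 0, 0, 0, -173, 0, 0, 0, 0, 0, 0, -173, 0, 0, 0, 0, 0, 0, -173, 0, 0, 0, 0]'

```text
time: 3.7
ee_pos: [0.4925, -0.3253, 0.009]
eef_rot: [-0.043, 1.569, -0.535]
ft_force: [0.5, -0.5, 0.9]
finger_gap: 0.999
```

Emit:
send_rows --plan '[0, 0, 0, 0, 0, 0, 60, 0, 0, 0, 0, 0, 0, 120, 0, 0, 0, 0, 0, 0, 255, 0, 0, 0, 0, 0, 0, 255, 0, 0, 0, 0, 0, 0, 255, 0, 0, 0, 0, 0, 0, 255, 0, 0, 0, 0, 0, 0, 255, 0, 0, 0, 0, 0, 0, 255, 0, 0, 0, 0, 0, 0, 255, 0, 0, 0, 0, 0, 0, 255]'

```text
time: 4.7
ee_pos: [0.4931, -0.3257, 0.0103]
eef_rot: [-0.085, 1.567, -0.578]
ft_force: [-1.1, 0.9, 8.2]
finger_gap: 0.503
```

```bash
python3 - <<'E'
from st import *
s,Rt=st(); h=np.load('hall.npy')
s4=3
im=ctrl.get_image("scene"); u=proj("scene",[h[0],h[1],.06])[0]; o,off=crop(im,u[0],u[1],100,s4)
cv2.imwrite("pics/a2.png",o)
E
```

```text
t 4.7 pos [ 0.4931 -0.3257  0.0103] tool x [ 0.003  -0.0019 -1.    ] tool y [ 0.4731  0.881  -0.0003] yhead 61.761385111358464 F [-1.0846  0.9429  8.2017] gap 0.5032410530404948 q [-0.5838  0.4999 -0.2173  0.85    0.     -0.0909]
```

View pics/a2.png

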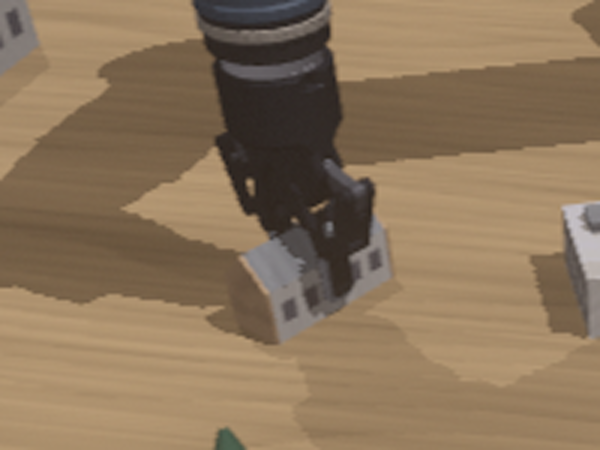

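Emit:
send_rows --plan '[0, 0, 30, 0, 0, 0, 255, 0, 0, 70, 0, 0, 0, 255, 0, 0, 110, 0, 0, 0, 255, 0, 0, 110, 0, 0, 0, 255, 0, 0, 110, 0, 0, 0, 255]'

```text
time: 5.25
ee_pos: [0.4935, -0.3261, 0.1211]
eef_rot: [-0.082, 1.565, -0.575]
ft_force: [-0.5, 0.5, -2.3]
finger_gap: 0.506
```

```bash
python3 - <<'E'
from st import *
s,Rt=st(); c=np.load('clamp.npy')
for x in(-.063,-.020,-.025):
  P=pose(*c,[(x,0,0)])[0]; to([P[0],P[1],.120],c[2]-np.pi/2,Rt,s['ee_pos'])
print('cx dir',np.cos(c[2]),np.sin(c[2]))
im=ctrl.get_image("scene"); u=proj("scene",s['ee_pos'])[0]; o,off=crop(im,u[0],u[1],100,3)
cv2.imwrite("pics/a3.png",o)
E
```

```text
t 5.25 pos [ 0.4935 -0.3261  0.1211] tool x [ 0.0047 -0.003  -1.    ] tool y [ 0.4733  0.8809 -0.0005] yhead 61.754518153020484 F [-0.5271  0.5466 -2.3086] gap 0.5057514568834118 q [-0.5839  0.4014 -0.0636  1.1002  0.     -0.0909]
shift mm [ 78.6168 540.9108  -1.1006] rotvec [0.0019 0.0053 0.4632] deg 26.54041440306231
shift mm [ 35.6358 542.1916  -1.1006] rotvec [0.0019 0.0053 0.4632] deg 26.54041440306231
shift mm [ 40.6336 542.0427  -1.1006] rotvec [0.0019 0.0053 0.4632] deg 26.54041440306231
cx dir -0.9995562819688978 0.029786560333702562
```

View pics/a3.png

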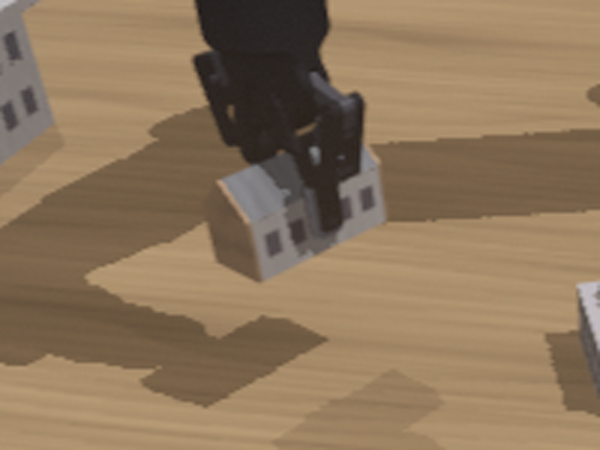

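Emit:
send_rows --plan '[10, 45, 0, 0, 0, 0.05, 255, 78.5, 541, 0, 0, 0.002, 0.463, 255, 78.5, 541, 0, 0, 0.002, 0.463, 255, 78.5, 541, 0, 0, 0.002, 0.463, 255, 78.5, 541, 0, 0, 0.002, 0.463, 255, 78.5, 541, 0, 0, 0.002, 0.463, 255, 78.5, 541, 0, 0, 0.002, 0.463, 255, 78.5, 541, 0, 0, 0.002, 0.463, 255, 78.5, 541, 0, 0, 0.002, 0.463, 255, 78.5, 541, 0, 0, 0.002, 0.463, 255, 78.5, 541, 0, 0, 0.002, 0.463, 255, 78.5, 541, 0, 0, 0.002, 0.463, 255, 78.5, 541, 0, 0, 0.002, 0.463, 255, 78.5, 541, 0, 0, 0.002, 0.463, 255, 78.5, 541, 0, 0, 0.002, 0.463, 255]'

```text
time: 6.8
ee_pos: [0.5709, 0.2139, 0.1193]
eef_rot: [-1.542, 1.569, -1.573]
ft_force: [-0.8, 0.3, -0.9]
finger_gap: 0.506
```

```bash
cat > v.py <<'E'
from st import *
import sys
def view(name,hx,hz):  # hx: hall centre as from tool; overlay
    s,Rt=st(); c=np.load('clamp.npy'); p=s['ee_pos']; M=Rt.as_matrix(); hy=np.arctan2(M[1,1],M[0,1])-np.pi/2
    d=pose(0,0,-c[2],[p-np.array([c[0],c[1],0])])[0]; print('TCP in clamp mm',d*1000,'yaw diff deg',np.degrees((hy-c[2]+np.pi/2)%np.pi-np.pi/2))
    a=[]
    for n,u,v in(("top",187,285),("scene",457,210)):
        im=ctrl.get_image(n); o,off=crop(im,u,v,60,400/120); o=cv2.resize(o,(400,300)); b=o.copy()
        draw(b,n,pose(p[0]+hx*np.cos(c[2]),p[1]+hx*np.sin(c[2]),hy,HP,p[2]-hz),HE,None,400/120,(0,0,255),off)
        a.append(np.vstack([o,b]))
    cv2.imwrite(name,np.hstack(a))
E
python3 -c "
from v import *
view('pics/b1.png',0,.0103)"
```

```text
t 6.8 pos [0.5709 0.2139 0.1193] tool x [-0.     -0.0014 -1.    ] tool y [ 0.0316  0.9995 -0.0014] yhead 88.18883962292315 F [-0.7672  0.2773 -0.9425] gap 0.5063357021736044 q [ 0.3592  0.4364 -0.0114  1.1235 -0.0013  0.3908]
TCP in clamp mm [-61.8057   0.9331 119.2581] yaw diff deg -0.10426371599978349
```

View pics/b1.png

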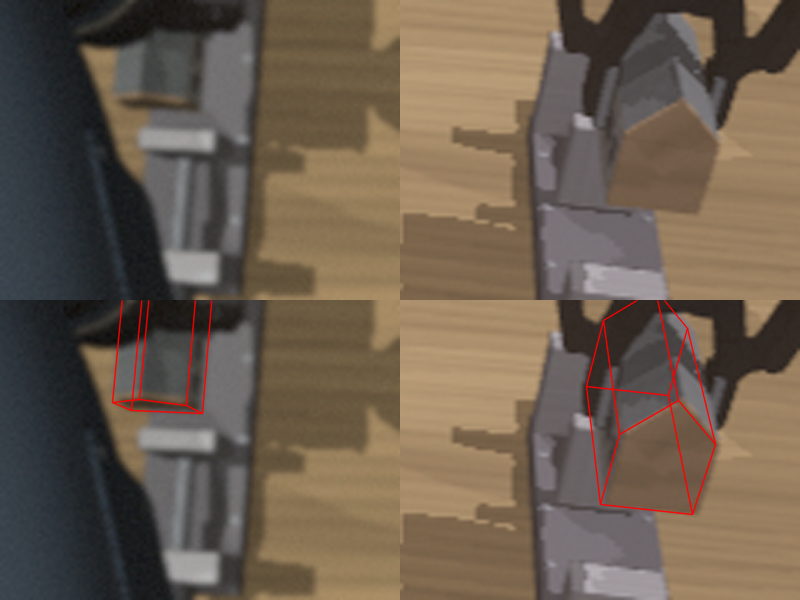

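Emit:
send_rows --plan '[0, 2, -25, 0, 0, 0, 255, 0, 2, -45, 0, 0, 0, 255, 0, 2, -60, 0, 0, 0, 255, 0, 2, -60, 0, 0, 0, 255, 0, 2, -60, 0, 0, 0, 255]'

```text
time: 7.4
ee_pos: [0.5714, 0.2154, 0.0602]
eef_rot: [-0.82, 1.569, -0.853]
ft_force: [0.4, 0.4, -1.3]
finger_gap: 0.504
```

```bash
python3 -c "
from v import *
view('pics/b2.png',0,.0103)"
```

```text
t 7.4 pos [0.5714 0.2154 0.0602] tool x [ 0.0009 -0.001  -1.    ] tool y [ 0.0328  0.9995 -0.001 ] yhead 88.12246280641169 F [ 0.3895  0.3528 -1.3228] gap 0.5040792741597409 q [ 0.3612  0.4823 -0.0984  0.9897 -0.0013  0.394 ]
TCP in clamp mm [-62.2619  -0.5834  60.1877] yaw diff deg -0.17064053251123854
```

View pics/b2.png

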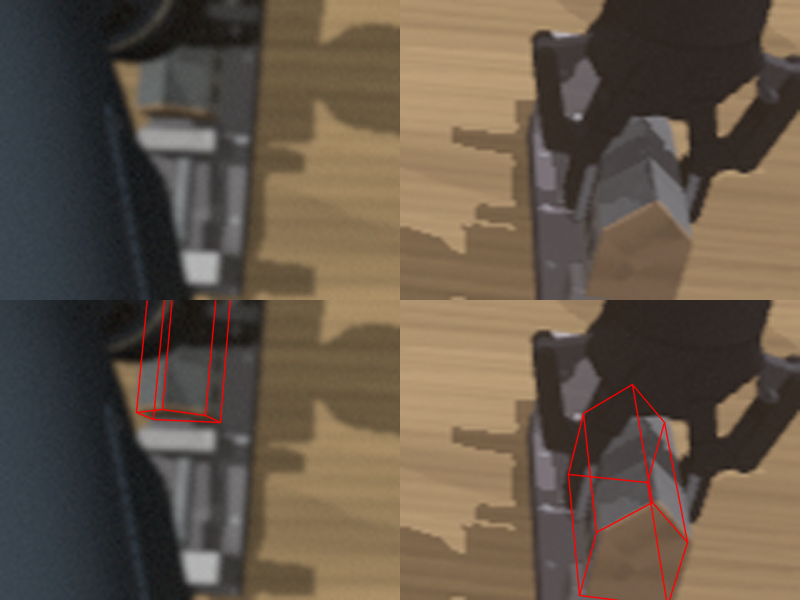

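Emit:
send_rows --plan '[-5, 0, 0, 0, 0, 0, 255, -10, 0.2, 0, 0, 0, 0, 255, -15, 0.4, 0, 0, 0, 0, 255, -20, 0.6, 0, 0, 0, 0, 255, -25, 0.7, 0, 0, 0, 0, 255, -30, 0.9, 0, 0, 0, 0, 255, -35, 1, 0, 0, 0, 0, 255, -40, 1.2, 0, 0, 0, 0, 255, -43, 1.3, 0, 0, 0, 0, 255, -43, 1.3, 0, 0, 0, 0, 255, -43, 1.3, 0, 0, 0, 0, 255]'

```text
time: 8.6
ee_pos: [0.5296, 0.2175, 0.0614]
eef_rot: [0.01, 1.566, -0.022]
ft_force: [6.5, -1.5, 1.0]
finger_gap: 0.509
```

```bash
python3 -c "
from v import *
view('pics/b3.png',0,.0103)"
```

```text
t 8.6 pos [0.5296 0.2175 0.0614] tool x [ 0.0045 -0.0001 -1.    ] tool y [0.0323 0.9995 0.    ] yhead 88.1505521782248 F [ 6.466  -1.4992  1.0448] gap 0.5089646500557179 q [ 0.3906  0.4214 -0.2004  0.9449 -0.0018  0.4229]
TCP in clamp mm [-20.4634  -1.3647  61.3805] yaw diff deg -0.1425511606981379
```

View pics/b3.png

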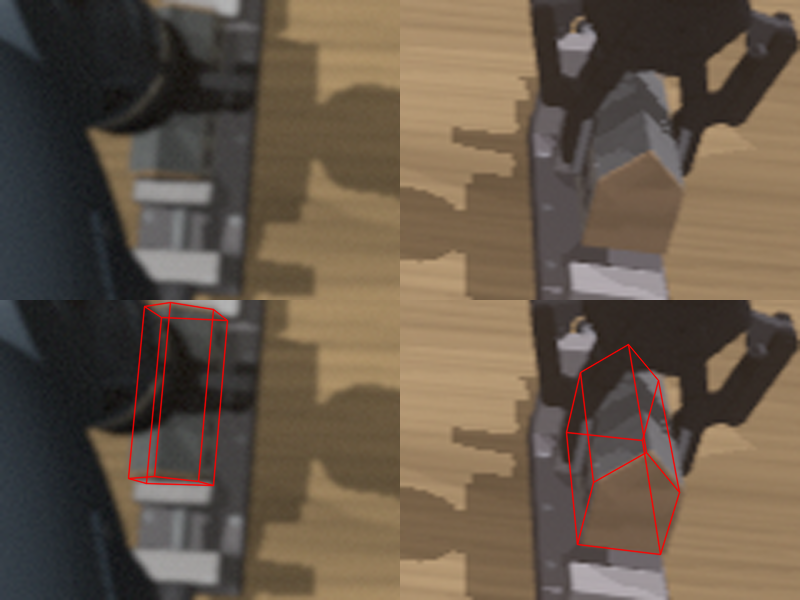

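Emit:
send_rows --plan '[-2, 0, -6, 0, -0.002, 0, 255, -2, 0, -12, 0, -0.002, 0, 255, -2, 0, -18, 0, -0.002, 0, 255, -2, 0, -24, 0, -0.002, 0, 255, -2, 0, -28, 0, -0.002, 0, 255, -2, 0, -28, 0, -0.002, 0, 255, -2, 0, -28, 0, -0.002, 0, 255]'

```text
time: 9.4
ee_pos: [0.5283, 0.2178, 0.0333]
eef_rot: [0.087, 1.563, 0.055]
ft_force: [7.0, 0.1, -4.5]
finger_gap: 0.507
```

```bash
python3 -c "
from v import *
view('pics/b4.png',0,.0103)"
```

```text
t 9.4 pos [0.5283 0.2178 0.0333] tool x [ 0.0078  0.0004 -1.    ] tool y [0.0324 0.9995 0.0007] yhead 88.14394005953815 F [ 6.9605  0.0873 -4.5184] gap 0.5070603358048272 q [ 0.3925  0.4453 -0.2442  0.8738 -0.0026  0.4249]
TCP in clamp mm [-19.1124  -1.6798  33.3019] yaw diff deg -0.1491632793847975
```

View pics/b4.png

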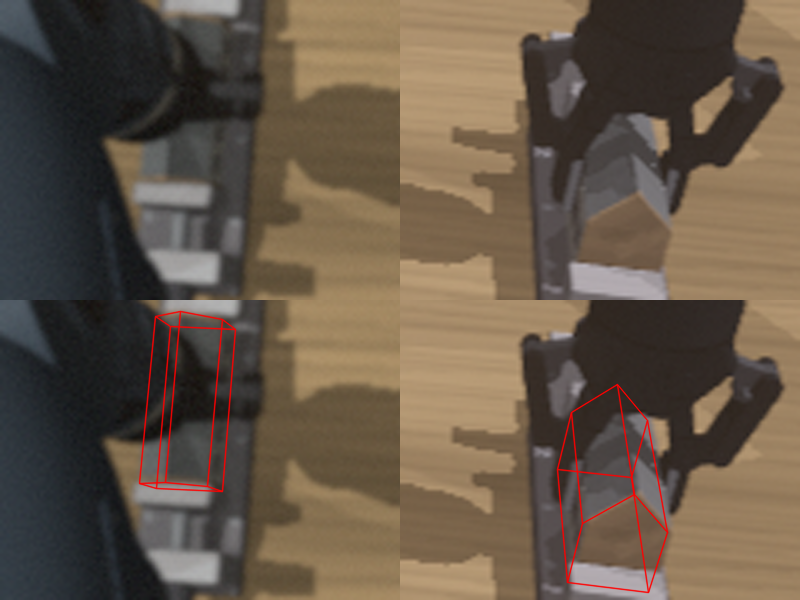

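Emit:
send_rows --plan '[0, 0, -1.5, 0, 0.005, 0, 255, 0, 0, -3, 0, 0.005, 0, 255, 0, 0, -4, 0, 0.005, 0, 255, 0, 0, -4, 0, 0.005, 0, 255, 0, 0, -4, 0, 0.005, 0, 255]'

```text
time: 10.0
ee_pos: [0.5292, 0.2183, 0.0297]
eef_rot: [0.258, 1.566, 0.226]
ft_force: [5.9, -0.5, 0.6]
finger_gap: 0.502
```

```bash
python3 -c "
from st import *
st()"
```

```text
t 10.0 pos [0.5292 0.2183 0.0297] tool x [ 0.005   0.0011 -1.    ] tool y [0.0324 0.9995 0.0013] yhead 88.14451759628062 F [ 5.9152 -0.4782  0.6021] gap 0.5023385751113145 q [ 0.3916  0.452  -0.2435  0.8703 -0.0008  0.424 ]
```

Emit:
send_rows --plan '[0, 0, -1, 0, 0.001, 0, 255, 0, 0, -2, 0, 0.001, 0, 255, 0, 0, -2.5, 0, 0.001, 0, 255, 0, 0, -2.5, 0, 0.001, 0, 255]'

```text
time: 10.4
ee_pos: [0.5302, 0.2187, 0.0283]
eef_rot: [0.31, 1.564, 0.278]
ft_force: [5.6, -1.7, 6.4]
finger_gap: 0.509
```

```bash
python3 -c "
from st import *
st()"
```

```text
t 10.4 pos [0.5302 0.2187 0.0283] tool x [ 0.0067  0.0019 -1.    ] tool y [0.0323 0.9995 0.0021] yhead 88.14721334312797 F [ 5.582  -1.6801  6.3904] gap 0.5087804915048123 q [ 0.3916  0.454  -0.2446  0.8654 -0.0008  0.4239]
```

Emit:
send_rows --plan '[1, -0.3, 0, 0, 0, 0, 255, 2, -0.6, 0, 0, 0, 0, 255, 3, -0.8, 0, 0, 0, 0, 255, 3, -0.8, 0, 0, 0, 0, 255]'

```text
time: 10.8
ee_pos: [0.5334, 0.2185, 0.0285]
eef_rot: [0.447, 1.563, 0.415]
ft_force: [3.6, 2.7, 0.1]
finger_gap: 0.505
```

```bash
python3 -c "
from v import *
view('pics/b5.png',0,.0103)"
```

```text
t 10.8 pos [0.5334 0.2185 0.0285] tool x [ 0.007   0.0031 -1.    ] tool y [0.0321 0.9995 0.0033] yhead 88.15969837005399 F [3.6291 2.7184 0.0506] gap 0.5051569843533344 q [ 0.3887  0.4573 -0.2381  0.8677  0.0002  0.4208]
TCP in clamp mm [-24.1562  -2.509   28.4579] yaw diff deg -0.13340496886895498
```

View pics/b5.png

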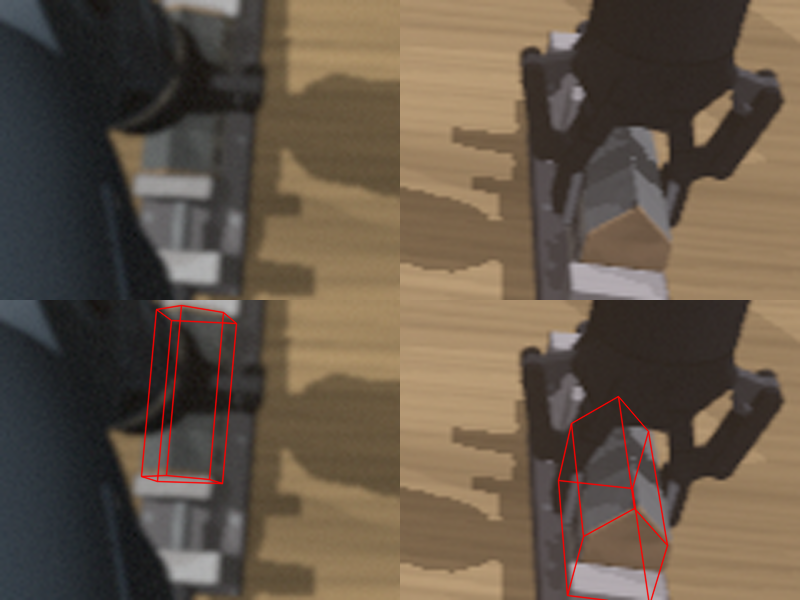

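Emit:
send_rows --plan '[0.5, -1, 0.3, 0, 0, 0, 255, 1, -2, 0.3, 0, 0, 0, 255, 1.5, -2.5, 0.2, 0, 0, 0, 255, 2, -2.5, 0, 0, 0, 0, 255, 2, -2.5, 0, 0, 0, 0, 255]'

```text
time: 11.4
ee_pos: [0.5334, 0.2171, 0.0284]
eef_rot: [0.978, 1.564, 0.947]
ft_force: [-3.8, 6.6, 4.4]
finger_gap: 0.503
```

```bash
python3 -c "
from v import *
view('pics/b6.png',0,.0103)
for n in ('top','scene'):
  for l in ('seat','sprung_face','hall','fixed_jaw'):
    print(n,l,[(np.round(d['at'],4),round(d['conf'],2)) for d in ctrl.mark_of(n,l)[:1]])
"
```

```text
t 11.4 pos [0.5334 0.2171 0.0284] tool x [ 0.0037  0.0052 -1.    ] tool y [0.0309 0.9995 0.0053] yhead 88.22774722484674 F [-3.8336  6.6472  4.3949] gap 0.5032571286874359 q [ 0.3847  0.4581 -0.237   0.8703  0.0034  0.4157]
TCP in clamp mm [-24.1933  -1.0829  28.3584] yaw diff deg -0.06535611407622101
top seat [(array([0.5319, 0.2174, 0.0181]), 0.71)]
top sprung_face [(array([0.4756, 0.2172, 0.0466]), 0.53)]
top hall [(array([0.5348, 0.2164, 0.0181]), 0.9)]
top fixed_jaw []
scene seat [(array([0.5279, 0.2164, 0.0164]), 0.65)]
scene sprung_face []
scene hall [(array([0.5296, 0.214 , 0.019 ]), 0.62)]
scene fixed_jaw [(array([0.5886, 0.2152, 0.0193]), 0.88)]
```

View pics/b6.png

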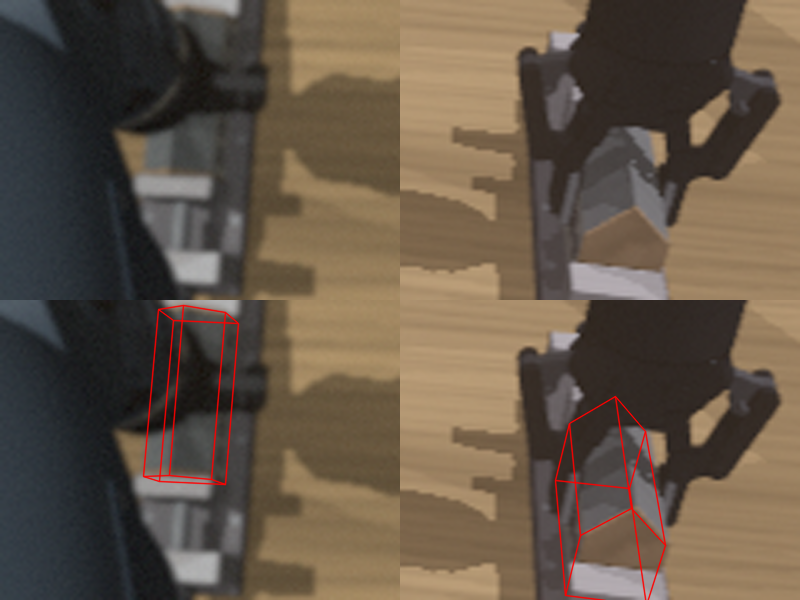

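Emit:
send_rows --plan '[0.5, 0, 0, -0.006, 0, 0, 255, 0.5, 0, -0.7, -0.006, 0, 0, 255, 0.5, 0, -1, -0.006, 0, 0, 255, 0.5, 0, -1, -0.006, 0, 0, 255, 0.5, 0, -1, -0.006, 0, 0, 255]'

```text
time: 12.4
ee_pos: [0.5333, 0.2171, 0.0282]
eef_rot: [-0.175, 1.567, -0.205]
ft_force: [-2.0, 0.6, 12.4]
finger_gap: 0.506
```

```bash
python3 -c "
from v import *
view('pics/b7.png',0,.0103)
"
```

```text
t 12.4 pos [0.5333 0.2171 0.0282] tool x [ 0.0035 -0.0007 -1.    ] tool y [ 0.0308  0.9995 -0.0006] yhead 88.23477989502597 F [-2.0352  0.5791 12.3721] gap 0.5060992671332031 q [ 0.3876  0.4597 -0.2344  0.8736 -0.002   0.4184]
TCP in clamp mm [-24.1676  -1.0884  28.212 ] yaw diff deg -0.058323443896995744
```

View pics/b7.png

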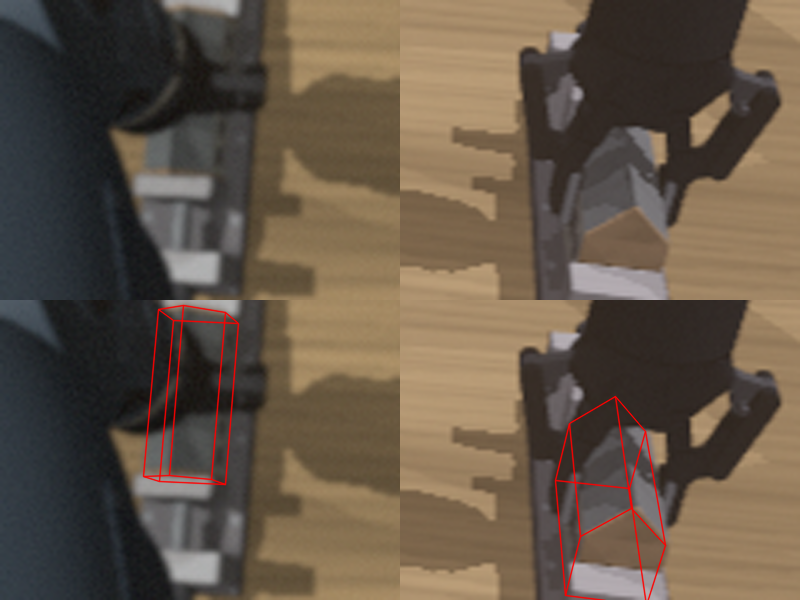

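The hall is down on the bed: 12 N up at z = 28.2 mm, as expected. It is stopped against the fixed jaw, where x no longer advances and the force has reversed, so I release it now.

Emit:
send_rows --plan '[0, 0, 0, 0, 0, 0, 100, 0, 0, 0, 0, 0, 0, 60, 0, 0, 0, 0, 0, 0, 0, 0, 0, 0, 0, 0, 0, 0, 0, 0, 0, 0, 0, 0, 0, 0, 0, 0, 0, 0, 0, 0, 0, 0, 0, 0, 0, 0, 0, 0, 0, 0, 0, 0, 0, 0]'

```text
time: 13.3
ee_pos: [0.5333, 0.2171, 0.0282]
eef_rot: [-0.185, 1.567, -0.215]
ft_force: [-0.7, -0.1, -0.3]
finger_gap: 1.0
```

Emit:
send_rows --plan '[0, 0, 10, 0, 0, 0, 0, 0, 0, 35, 0, 0, 0, 0, 0, 0, 80, 0, 0, 0, 0, 0, 0, 130, 0, 0, 0, 0, 0, 0, 170, 0, 0, 0, 0, -50, -40, 180, 0, 0, 0, 0, -100, -80, 180, 0, 0, 0, 0, -150, -120, 180, 0, 0, 0, 0, -180, -160, 180, 0, 0, 0, 0, -180, -200, 180, 0, 0, 0, 0, -180, -200, 180, 0, 0, 0, 0]'

```text
time: 14.4
ee_pos: [0.351, 0.0153, 0.2091]
eef_rot: [-0.233, 1.566, -0.264]
ft_force: [-0.2, 0.5, -0.5]
finger_gap: 1.001
```

```bash
python3 -c "
from v import *
s,_=st();c=np.load('clamp.npy')
a=[]
for n,u,v in(('top',187,285),('scene',457,210)):
    im=ctrl.get_image(n);cv2.imwrite('pics/full_%s.png'%n,im); o,off=crop(im,u,v,60,400/120); o=cv2.resize(o,(400,300)); b=o.copy()
    draw(b,n,pose(*pose(*c,[(-.025,0,0)])[0][:2],c[2],HP,.018),HE,None,400/120,(0,0,255),off); a.append(np.vstack([o,b]))
cv2.imwrite('pics/c1.png',np.hstack(a))
for n in ('top','scene'):
  for l in ('seat','sprung_face','hall','fixed_jaw','flat_block','glue','tree'):
    print(n,l,[(np.round(d['at'],4),round(d['conf'],2)) for d in ctrl.mark_of(n,l)[:1]])
"
```

```text
t 14.4 pos [0.351  0.0153 0.2091] tool x [ 0.0046 -0.0012 -1.    ] tool y [ 0.0309  0.9995 -0.0011] yhead 88.2301572041348 F [-0.1518  0.4834 -0.479 ] gap 1.0005479645743283 q [ 0.0448 -0.0552 -0.404   1.2175 -0.0014  0.0757]
top seat [(array([0.5309, 0.2162, 0.0191]), 0.55)]
top sprung_face [(array([0.4802, 0.2153, 0.0468]), 0.5)]
top hall [(array([0.5348, 0.2157, 0.0184]), 0.69)]
top fixed_jaw [(array([0.5904, 0.2126, 0.0192]), 0.73)]
top flat_block [(array([ 0.4495, -0.1179,  0.0027]), 0.82)]
top glue [(array([ 0.7234, -0.0461,  0.0006]), 0.6)]
top tree [(array([ 0.7393, -0.2699, -0.0042]), 0.54)]
scene seat [(array([0.5298, 0.2155, 0.0157]), 0.92)]
scene sprung_face [(array([0.4796, 0.2126, 0.0453]), 0.59)]
scene hall [(array([0.5297, 0.2131, 0.0164]), 0.6)]
scene fixed_jaw [(array([0.5887, 0.2146, 0.019 ]), 0.94)]
scene flat_block [(array([ 0.4547, -0.1182, -0.0029]), 0.71)]
scene glue [(array([ 0.7273, -0.0452, -0.0008]), 0.76)]
scene tree [(array([ 0.739 , -0.2658,  0.0006]), 0.87)]
```

View pics/c1.png

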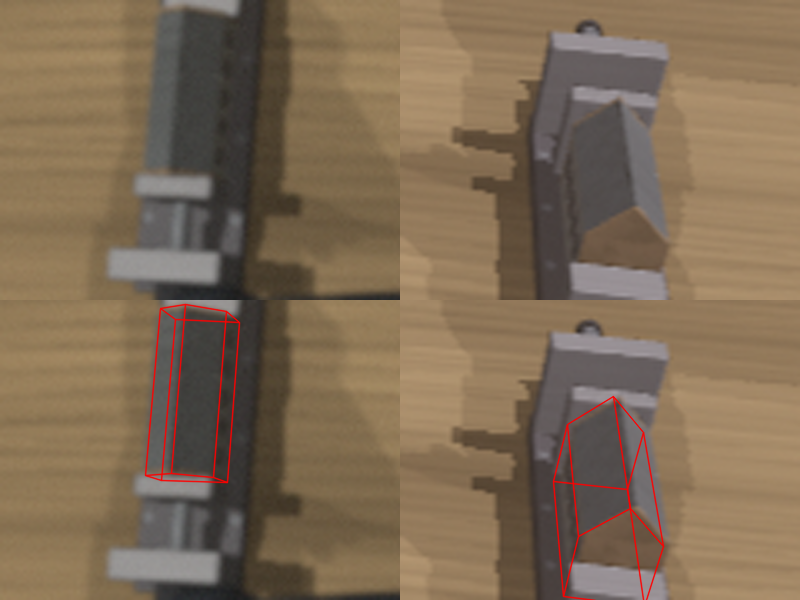

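View pics/full_scene.png

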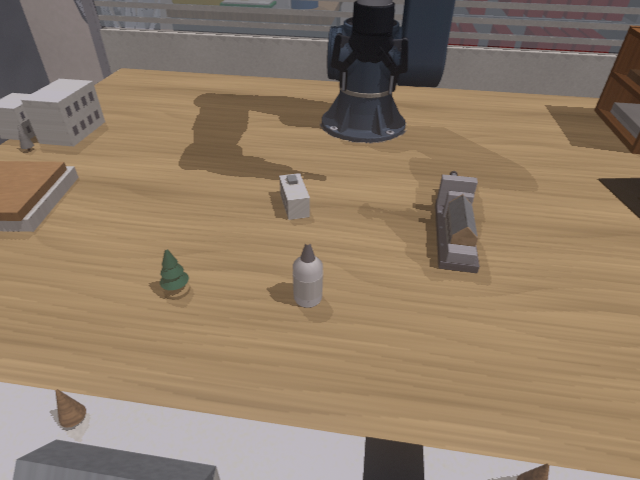

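The pictures show the hall upright between both jaws: in the scene view its end wall is against the fixed jaw near (460,240), and the sprung jaw is at its other end. The networks put the jaw travel at about 0.029. The bystanders have not moved and the gripper is clear.

```bash
python3 -c "
from station import ctrl
print(ctrl.job_done())"
```

```text
the job is handed in; nothing more can be done
None
```

The hall is clamped lengthwise between the two jaws, upright and on the bed, and I handed the job in at about 15 s of the 42 s allowed; no verdict was reported.

I gripped the hall by its side walls and used it to push the sprung jaw back. I then lowered it to the bed and slid it back against the fixed jaw while still holding it, and only then let go.

**Last checks:**
- **Before release:** the hall would not move further towards the fixed jaw and the push on it reversed direction. It pressed on the bed with about 12 N at the expected height.
- **After release:** the sprung jaw is back about 29 to 30 mm, where 30 mm is expected. In both pictures the hall fits the seat to within a few millimetres.
- **Bystanders:** the flat block, glue bottle and tree are where they were, within the networks' accuracy. The gripper is clear of everything.

**Disagreement:** the two cameras differ by 3 to 5 mm on the hall's place along and across the clamp. That is close to their stated error, so I trusted the contact forces. The hall may sit 1 to 2 mm off the clamp's centre line.

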